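# Clamp a carving block on its jig with the swing strap and cam lever

### The arm

A 6-joint arm with a two-finger parallel gripper is mounted at the origin on the work surface. World frame = base frame: x ahead of the robot, y to its left, z up, the work surface at z = 0. Lengths are in m, angles in rad, forces in N, time in s.
With the tool pointing down it reaches from about 0.275 to 0.725 m from the base axis. Payload 15.9 kg.
Tool frame: the origin (TCP) lies at the very end of the fingers, on their centre line; the grasp point (between the pads) lies 19 mm behind it; z points along the fingers, y is the line along which they close (so a half turn about z gives the same grasp; the last joint's range is limited). The gripper opens to 85 mm and grips with 20 to 120 N. Pads are 22 mm wide; open, the fingers measure 114 mm over their backs; the gripper's body (76 mm by 85 mm) begins 54 mm behind the grasp point. The pads swing forward as they close: fully open they stand 13 mm farther back than shut.
Start: joints at [1.2, 0.213, -0.034, 1.323, 0, 1.571], TCP at [0.181, 0.466, 0.231] pointing down, gripper open.
Joint ranges: [-2.98, 2.98], [-0.74, 1.72], [-1.14, 1.35], [-2.1, 2.04], [-1.57, 1.44], [-3.14, 3.14]. Speed limits (rad/s): [1.89, 1.89, 2.39, 2.57, 3.14, 3.14].

### API

Orientations are given as a 3x3 rotation matrix whose columns are the frame's x, y, z axes.
In Python, from workcell import * gives the robot as it stands.
- The arm moves only by the tool jog_arm, never from a script. Its argument "motion" is a list of rows, each a list of 3 entries, a list of its own where there are three numbers: the gripper's target within -1 to 1 (shut at 1, half-way at 0, fully open at -1), then the shift along the tool's x, y, z in mm, then the turn, a rotation vector about the tool's x, y, z in rad. In form: [[fingers, [x, y, z], [ax, ay, az]], ...]. A call has 1 to 5 rows; each row shifts and turns the commanded pose from where the row before left it, along the tool's axes as they then stand; what a row does not reach is not made up. A row lasts 1/8 s, in which the tool goes at most 62.5 mm and 10.7 degrees, less where a joint would pass 70% of its speed; a pose out of reach is approached as far as the arm can. A call is refused whole if a number of a shift passes 62.5 or a number of a turn 0.188, either way. A call with a gripper value outside its range is refused whole. The fingers move at their own pace and stop on an object; "force" is the grip in N (left out, the last holds). Time passes only in rows, so rows that do not move let the fingers close. It gives the time, the measured TCP pose, the force, the opening and the grip force at its end, in the units of the state.
- read_state(): the state, without advancing time (a new reading comes with each control period).
- get_image(name): name is "side" or "top" or "wrist"; returns a dict with "frame" (384x512x3 uint8, red, green, blue), "intrinsics" (3x3 intrinsics, pixels), "R" (3x3) and "t" (3): a world point X has camera coordinates R X + t. Camera axes: x right, y down, z forward; pixel columns grow to the right and rows downward; lengths in m; the calibration is good to about 2 mm. A picture is of the moment at which its call begins. There is no depth.
- finish_job(): hands the job in; it is judged then, once.
The state is a dict: "t": time; "joint_positions": joint angles; "dq": joint speeds; "joint_torque": joint torques, N m; "tool_pos": TCP position; "tool_rot": TCP orientation; "contact_force": force on the tool from outside, world axes, zero at the start; "torque": the same for the moment, N m; "gripper_width": finger opening in m; "grip_force": force on a finger pad.
Only numpy, scipy, OpenCV 4.12 (cv2) and the standard library are available. Lean on these libraries where they do the work, as an engineer would, in place of code of your own. Each camera call takes 0.05 s, during which the arm holds its last target. There are 200 camera calls.

### The job

Clamp the printing block on its jig: with the back of a finger push the steel strap round until it stops against the pin, over the block, and only then press its cam lever all the way down until it lies level. Push and press only: do not pinch the strap, and do not shift or lift the block or any of the other things lying about.

Things in the scene. Friction and masses are not known exactly. Their poses are not given: they have to be found in the camera images.
- jig: fixed plywood jig board, 18 mm thick, -120 to +100 mm along its x, -130 to +220 mm along its y; origin at table height under the clamp's vertical pivot post. Wooden fences, tops 34 mm above the table, at the block's +x and +y sides. A steel stop pin, 12 mm across, top 74 mm above the table, stands at (19, 45) mm and stops the strap over the block
- block: loose printing block (wood with a dark carved face), 140 x 130 x 22 mm, lying on the board against the fences, its top 40 mm above the table; origin at the centre of its underside, about (0, 130) mm in the jig's frame
- strap (a joint): swing of the clamp strap about the vertical pivot post, rad. At 0 the strap points along the jig's -x; it grows clockwise seen from above, to 1.571 where the strap points along the jig's +y, over the block and against the stop pin. Light friction (0.12 N m, about 1 N at the strap's end); it stays where it is left
- strap_end (a point): point inside the steel strap's bar, 115 mm from the pivot axis, in the middle of its width and height. The bar is 26 mm wide, runs from 17 to 145 mm from the pivot, and is 18 mm high (52 to 70 mm above the table while the lever is up; lowering the lever lowers it by up to 7 mm). A 24 mm wide rubber foot hangs 8 mm below it here, and a bolt head, 20 mm wide, stands 6 mm above it
- strap_back: the trailing half (13 mm wide) of the strap's bar: the side to push against to swing the strap over the block; origin on the pivot axis
- strap_front: the leading half (13 mm wide) of the strap's bar: the side facing the way the strap swings; origin on the pivot axis
- cam_lever (a joint): cam lever's angle, rad: 0 raised 50 degrees above level, 0.873 level at its end stop. Level hinge 90 mm above the table, on the pivot axis; it always points opposite to the strap and turns with it. Steel, 24 mm wide, 10 mm thick, end 115 mm from the hinge. Stays where left (friction 0.25 N m: 5 to 10 N pressed 55 mm out). Lowering it lowers the bar and presses the foot on the block, about 10 N
- lever_pad (a point): point on the middle of the lever's upper face, 95 mm from the hinge axis
- foot: the sprung rubber foot, 24 mm across, under the strap's outer end, 2 to 4 mm above the height of the block's top while the lever is up; origin on the pivot axis
- roller_a: loose bystander: ink roller, black cylinder 52 mm thick and 110 mm wide with a wooden handle towards its -x, 160 mm long in all; origin on the table under the middle of the cylinder
- roller_b: loose bystander: a second ink roller like roller_a
- tin: loose bystander: low round ink tin, 54 mm across, 40 mm high, standing on the jig's board beside the lever's end of the work; origin at the centre of its underside
- gouge: loose bystander: small gouge lying on the jig's board, 105 mm long along its x axis, 20 mm high; origin on the board under it
- bottle: loose bystander: white bottle, 60 mm across, 150 mm tall; origin at the centre of its underside
- brush_pot: loose bystander: white pot full of brushes, 92 mm across, 215 mm tall with the brushes; origin at the centre of its underside
- baren: loose bystander: wooden rubbing pad, a disc 110 mm across with a grip on top, 34 mm high; origin at the centre of its underside
Things that resemble listed ones, but are neither listed nor needed, are in the scene too. Of the things that look like the block, the smaller one is meant.

How it is judged:
By the outcome, as a careful person would: the job done as asked, in the order asked, and still so for the second after the job is handed in, with the robot touching nothing.
It also fails if it takes over 58 s, if anything falls off the work surface, if the arm or the gripper's body presses on something with over 40 N, if the wrist force passes 120 N, or if a joint passes its speed limit or range.

## Working session

There is one attempt and no reset: what is moved stays moved. The work goes in short steps, Python scripts to look and compute and a tool call to move; the robot and the scene stay as the last step left them, time stands still between calls to the robot, and variables do not carry over. Pictures are saved under pics/ and viewed, at most 10 in all, crops included, and the job is handed in when it is done.

Besides the shell and the picture viewer there is one more tool, called after "Request:" as name(argument=value, ...) on one line, values as JSON. jog_arm: Moves the arm, as the interface text tells. Its arguments: {"type":"object","properties":{"motion":{"type":"array"},"force":{"type":"number"}},"required":["motion"]}

```bash
mkdir -p pics; python3 - <<'E'
from workcell import *
import cv2,numpy as np
for n in("top","side"):
    d=get_image(n); cv2.imwrite(f"pics/{n}0.png",cv2.resize(d["frame"][:,:,::-1],(768,576),interpolation=cv2.INTER_CUBIC)); np.savez(f"{n}0.npz",**d)
    print(n,d["intrinsics"].round(1).tolist(),d["R"].round(3).tolist(),d["t"].round(3).tolist())
s=read_state();print(s["tool_rot"],s["tool_pos"],s["t"])
E
```

```text
top [[427.5, 0.0, 252.0], [0.0, 427.5, 186.3], [0.0, 0.0, 1.0]] [[0.006, -1.0, -0.008], [-0.997, -0.005, -0.083], [0.083, 0.008, -0.997]] [-0.033, 0.509, 1.301]
side [[375.7, 0.0, 252.0], [0.0, 375.7, 192.0], [0.0, 0.0, 1.0]] [[0.806, -0.591, 0.001], [-0.339, -0.463, -0.819], [0.485, 0.66, -0.574]] [-0.417, 0.243, 1.018]
[[-9.32029796e-01  3.62381448e-01 -3.80522851e-04]
 [ 3.62381648e-01  9.32029325e-01 -9.37388208e-04]
 [ 1.49663595e-05 -1.01156824e-03 -9.99999488e-01]] [0.18105772 0.46573831 0.23086118] 0.1
```

View pics/top0.png

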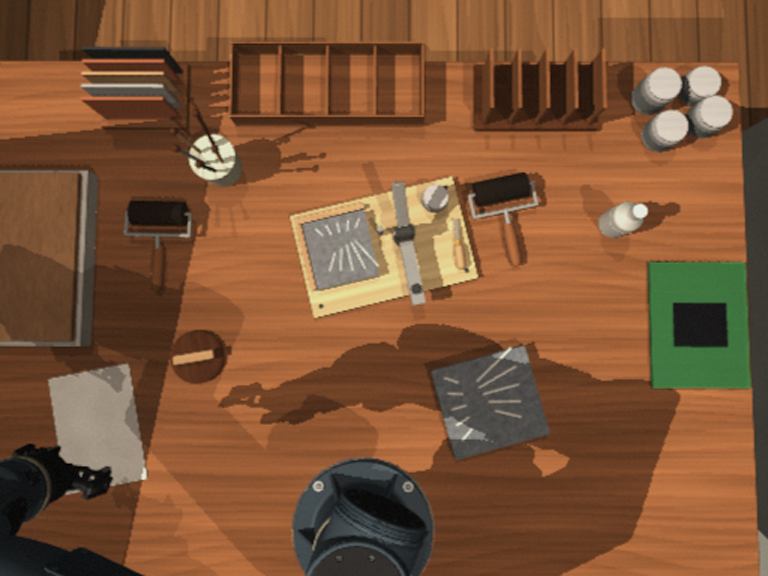

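View pics/side0.png

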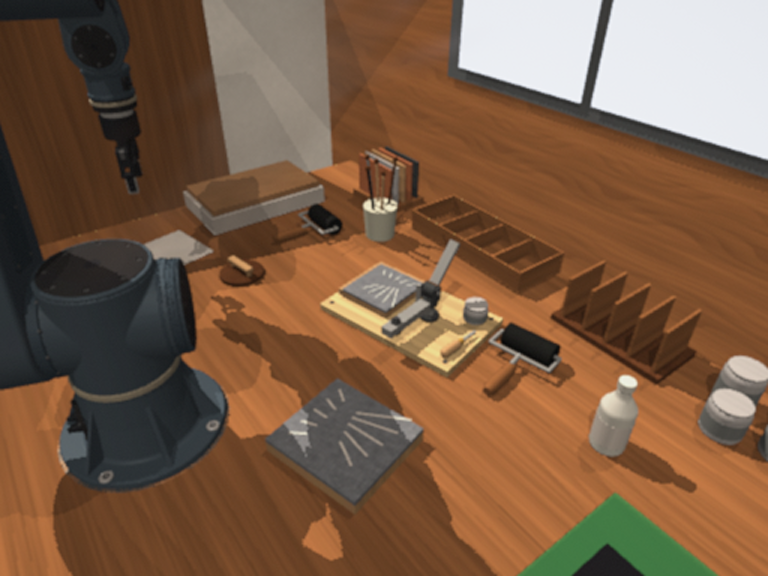

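The top view shows the jig centred at about (385,248). The pivot is at (404,234), with the strap pointing towards the robot and its end bolt at (417,288). The raised lever's tip is at (399,184), and the pin is near (381,233).

Possible mix-ups:
- **Block:** (341,249) on the jig, or the larger one at (490,402). I choose the smaller one, on the jig.
- **Bar:** the strap at (412,270), which has the bolt, or the lever at (400,200), which is raised. I choose the one with the bolt as the strap.
- **Roller:** (158,215) and (502,190). Both are bystanders.

Next I measure the board and take one close crop.

```bash
cat > h.py <<'E'
import numpy as np,cv2
def cam(n): return dict(np.load(n))
def ray(d,u,v,z):
    K,R,t=d["intrinsics"],d["R"],d["t"]; c=-R.T@t; r=R.T@np.linalg.solve(K,[u,v,1.]); return (c+r*(z-c[2])/r[2])
def proj(d,X):
    p=d["intrinsics"]@(d["R"]@np.asarray(X)+d["t"]); return p[:2]/p[2]
E
python3 - <<'E'
from h import *
d=cam("top0.npz"); f=d["frame"]
hsv=cv2.cvtColor(f,cv2.COLOR_RGB2HSV)
m=cv2.inRange(hsv,(18,60,150),(32,190,255)); m[:110]=0;m[220:]=0;m[:,:185]=0;m[:,325:]=0
m=cv2.morphologyEx(m,cv2.MORPH_OPEN,np.ones((2,2)))
c=np.vstack([c for c in cv2.findContours(m,0,2)[0] if cv2.contourArea(c)>40])
b=cv2.boxPoints(cv2.minAreaRect(c)); print(b*1.5)
W=np.array([ray(d,u,v,.018) for u,v in b+0.0]); print(W.round(4)); print(np.linalg.norm(W-np.roll(W,1,0),axis=1))
x0,y0,w=180,100,160
cv2.imwrite("pics/crop.png",cv2.resize(f[y0:y0+120,x0:x0+w,::-1],(800,600),interpolation=cv2.INTER_CUBIC))
E
```

```text
[[289.57965 216.99408]
 [454.39554 176.90373]
 [479.1797  278.7941 ]
 [314.3638  318.88446]]
[[ 0.6395  0.1553  0.018 ]
 [ 0.7258 -0.1885  0.018 ]
 [ 0.5121 -0.2387  0.018 ]
 [ 0.4277  0.1007  0.018 ]]
[0.21882054 0.35448513 0.21952575 0.34971451]
```

View pics/crop.png

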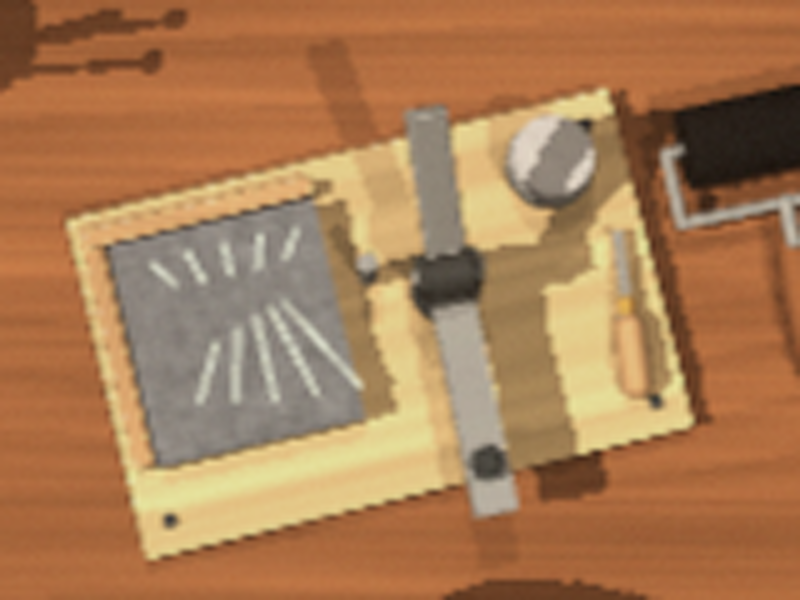

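The crop confirms the choice. The bolt is at (488,462), the pin at (367,265), the hinge at (447,280), the block on the jig, and the strap roughly along −x. The board measures 219×352 mm, which matches the given size. Now I fit the jig pose and check it against the pin and bolt.

```bash
cat >> h.py <<'E'
d0=cam("top0.npz")
W=np.array([[.6395,.1553],[.7258,-.1885],[.5121,-.2387],[.4277,.1007]]); J=np.array([[.1,.22],[.1,-.13],[-.12,-.13],[-.12,.22]])
U,_,V=np.linalg.svd((J-J.mean(0)).T@(W-W.mean(0))); RJ=V.T@U.T; tJ=W.mean(0)-RJ@J.mean(0); phi=np.arctan2(RJ[1,0],RJ[0,0])
def j2w(p): return RJ@np.asarray(p)+tJ
def w2j(p): return RJ.T@(np.asarray(p)[:2]-tJ)
E
python3 - <<'E'
from h import *
from workcell import *
print(tJ,np.degrees(phi))
for n,u,v,z in(("pin",367,265,.074),("bolt",488,462,.076),("tin",552,160,.058),("levertip",427,110,.178)):
    print(n,w2j(ray(d0,180+u/5,100+v/5,z)).round(4))
s=read_state();p=s["tool_pos"];y=s["tool_rot"][:,1]
print(w2j(p), np.degrees(np.arctan2(y[1],y[0])), "start pt",j2w([-.1,-.075]),"psi",np.degrees(phi)+90)
E
```

```text
[ 0.59684601 -0.08405329] 13.974397229821975
pin [0.02   0.0467]
bolt [-0.1118  0.005 ]
tin [ 0.0584 -0.0782]
levertip [ 0.0796 -0.0024]
[-0.27071428  0.63392782] 68.75346746481931 start pt [ 0.51791726 -0.18098239] psi 103.97439722982197
```

Request:
jog_arm(motion=[[1,[-36,-32,0],[0,0,0]],[1,[-36,-32,0],[0,0,0]],[1,[-36,-32,0],[0,0,0]],[1,[-36,-32,0],[0,0,0]],[1,[-36,-32,0],[0,0,0]]])

```text
t: 0.72
tool_pos: [0.2912, 0.2502, 0.2312]
tool_rot: [[-0.932, 0.362, -0.0], [0.362, 0.932, -0.0], [0.0, -0.0, -1.0]]
contact_force: [0.4, 1.2, 0.6]
gripper_width: 0.0
grip_force: 0.0
```

Request:
jog_arm(motion=[[1,[-36,-32,0],[0,0,0]],[1,[-36,-32,0],[0,0,0]],[1,[-36,-32,0],[0,0,0]],[1,[-36,-32,0],[0,0,0]],[1,[-36,-32,0],[0,0,0]]])

```text
t: 1.35
tool_pos: [0.4011, 0.0357, 0.2312]
tool_rot: [[-0.932, 0.362, -0.0], [0.362, 0.932, 0.0], [0.0, -0.0, -1.0]]
contact_force: [1.5, 0.9, -0.1]
gripper_width: 0.0002
grip_force: 0.0
```

Request:
jog_arm(motion=[[1,[-36,-32,0],[0,0,0]],[1,[-36,-32,0],[0,0,0]],[1,[-36,-32,0],[0,0,0]],[1,[-36,-30,0],[0,0,0]],[1,[-36,-30,0],[0,0,0]]])

```text
t: 1.98
tool_pos: [0.5124, -0.1748, 0.231]
tool_rot: [[-0.932, 0.363, -0.0], [0.363, 0.932, 0.0], [0.0, 0.0, -1.0]]
contact_force: [0.8, 0.7, 0.6]
gripper_width: 0.0
grip_force: 0.0
```

Request:
jog_arm(motion=[[1,[0,0,0],[0,0,-0.154]],[1,[0,0,0],[0,0,-0.154]],[1,[0,0,0],[0,0,-0.154]],[1,[0,0,0],[0,0,-0.154]],[1,[0,0,0],[0,0,0]]])

```text
t: 2.6
tool_pos: [0.5118, -0.1733, 0.231]
tool_rot: [[-0.97, -0.242, -0.001], [-0.242, 0.97, 0.0], [0.0, 0.0, -1.0]]
contact_force: [-0.3, 0.9, -0.5]
gripper_width: 0.0001
grip_force: 0.0
```

```bash
cat >> h.py <<'E'
def st():
    from workcell import read_state
    s=read_state();p=s["tool_pos"];y=s["tool_rot"][:,1]
    print("t",s["t"],"jig",(w2j(p)*1e3).round(1),"z",p[2].round(4),"psi_jig",np.degrees(np.arctan2(y[1],y[0])-phi).round(1),"tilt",s["tool_rot"][:,2].round(3),"F",s["contact_force"].round(1),"w",s["gripper_width"],"q",s["joint_positions"].round(2))
    return s
E
python3 -c "from h import *;st()"
```

```text
t 2.6 jig [-104.   -66.1] z 0.231 psi_jig 90.0 tilt [-0.001  0.    -1.   ] F [-0.3  0.9 -0.5] w 5.636108007375297e-05 q [-0.33  0.3   0.08  1.35  0.   -0.57]
```

Request:
jog_arm(motion=[[1,[0,0,45],[0,0,0]],[1,[0,0,45],[0,0,0]],[1,[0,0,45],[0,0,0]],[1,[0,0,38],[0,0,0]],[1,[0,0,0],[0,0,0]]])

```text
t: 3.22
tool_pos: [0.51, -0.1726, 0.0562]
tool_rot: [[-0.971, -0.24, -0.005], [-0.24, 0.971, 0.002], [0.004, 0.003, -1.0]]
contact_force: [0.4, -0.1, 0.6]
gripper_width: 0.0001
grip_force: 0.0
```

Request:
jog_arm(motion=[[1,[0,8,0],[0,0,0]],[1,[0,8,0],[0,0,0]],[1,[0,8,0],[0,0,0]],[1,[0,8,0],[0,0,0]],[1,[0,0,0],[0,0,0]]])

```text
t: 3.85
tool_pos: [0.5042, -0.1417, 0.0585]
tool_rot: [[-0.97, -0.243, 0.0], [-0.243, 0.97, -0.0], [-0.0, -0.0, -1.0]]
contact_force: [-0.3, -0.6, 0.3]
gripper_width: -0.0001
grip_force: 0.0
```

```bash
python3 - <<'E'
from h import *
from workcell import get_image
st()
d=get_image("top");f=d["frame"];cv2.imwrite("pics/a.png",cv2.resize(f[100:220,180:340,::-1],(640,480),interpolation=cv2.INTER_CUBIC))
E
```

```text
t 3.85 jig [-103.9  -33.6] z 0.0585 psi_jig 90.1 tilt [ 0. -0. -1.] F [-0.3 -0.6  0.3] w -9.492851805005358e-05 q [-0.27  0.36 -0.29  0.92 -0.   -0.52]
```

View pics/a.png

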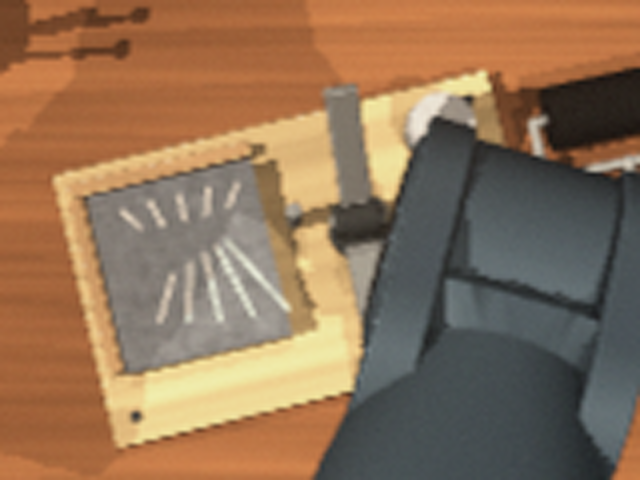

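The arm hides the strap's end. The block at (200,270), pin, lever and tin look undisturbed, and no contact force shows yet. I'll close the gap and swing along the arc.

Request:
jog_arm(motion=[[1,[0,8,0],[0,0,0]],[1,[2.1,10.5,0],[0,0,0.1]],[1,[2.1,10.5,0],[0,0,0.1]],[1,[2.1,10.5,0],[0,0,0.1]],[1,[2.1,10.5,0],[0,0,0.1]]])

```text
t: 4.53
tool_pos: [0.4896, -0.0934, 0.0582]
tool_rot: [[-0.987, 0.158, -0.0], [0.158, 0.987, -0.0], [0.0, -0.0, -1.0]]
contact_force: [-2.1, -1.0, -0.3]
gripper_width: -0.0001
grip_force: 0.7
```

```bash
python3 - <<'E'
from h import *
from workcell import get_image
st()
d=get_image("top");f=d["frame"];cv2.imwrite("pics/b.png",cv2.resize(f[100:220,180:340,::-1],(640,480),interpolation=cv2.INTER_CUBIC))
E
```

```text
t 4.525 jig [-106.4   16.8] z 0.0582 psi_jig 66.9 tilt [-0. -0. -1.] F [-2.1 -1.  -0.3] w -0.00012897715606538133 q [-0.19  0.31 -0.36  0.9  -0.   -0.03]
```

View pics/b.png

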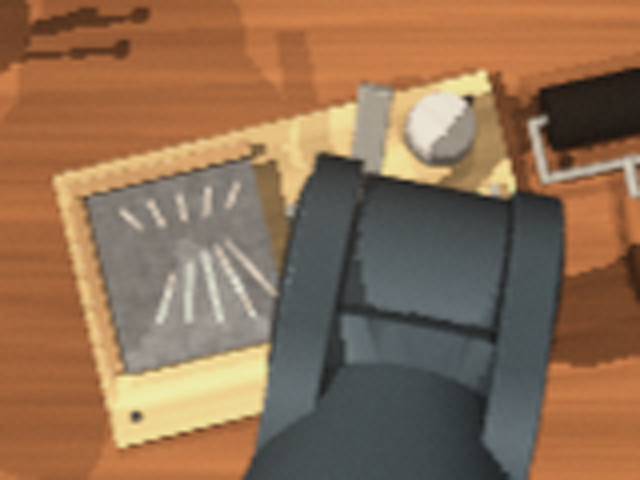

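The lever tip has moved from (342,92) to (374,90), so the strap is swinging with the finger at about 2 N. I'll continue the arc.

Request:
jog_arm(motion=[[1,[2.1,10.5,0],[0,0,0.1]],[1,[2.1,10.5,0],[0,0,0.1]],[1,[2.1,10.5,0],[0,0,0.1]],[1,[2.1,10.5,0],[0,0,0.1]],[1,[2.1,10.5,0],[0,0,0.1]]])

```text
t: 5.2
tool_pos: [0.498, -0.0412, 0.0582]
tool_rot: [[-0.792, 0.61, -0.001], [0.61, 0.792, -0.0], [0.0, -0.0, -1.0]]
contact_force: [-1.2, -1.3, 0.3]
gripper_width: 0.0
grip_force: 0.8
```

Request:
jog_arm(motion=[[1,[2.1,10.5,0],[0,0,0.1]],[1,[2.1,10.5,0],[0,0,0.1]],[1,[2.1,10.5,0],[0,0,0.1]],[1,[2.1,10.5,0],[0,0,0.1]],[1,[0,0,0],[0,0,0]]])

```text
t: 5.82
tool_pos: [0.5228, -0.0062, 0.0582]
tool_rot: [[-0.496, 0.869, 0.0], [0.869, 0.496, 0.0], [0.0, 0.0, -1.0]]
contact_force: [-0.8, -0.1, 0.7]
gripper_width: 0.0001
grip_force: 0.0
```

```bash
python3 - <<'E'
from h import *
from workcell import get_image
st()
a=get_image("top")["frame"][100:220,180:340,::-1];b=get_image("side")["frame"][130:250,200:360,::-1]
cv2.imwrite("pics/c.png",np.hstack([cv2.resize(i,(400,300),interpolation=cv2.INTER_CUBIC) for i in(a,b)]))
E
```

```text
t 5.825 jig [-53.   93.5] z 0.0582 psi_jig 15.7 tilt [ 0.  0. -1.] F [-0.8 -0.1  0.7] w 9.958939728277388e-05 q [-0.01  0.36 -0.29  0.92  0.    1.04]
```

View pics/c.png

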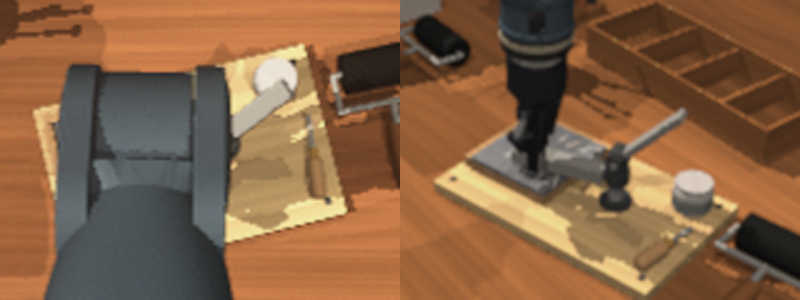

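Top view: the lever now points at the tin, about (260,105). Side view: the finger is behind the strap over the block, and the tin is standing untouched. About 0.27 rad remains, so I'll go slower and watch the force.

Request:
jog_arm(motion=[[1,[1.2,5.2,0],[0,0,0.05]],[1,[1.2,5.2,0],[0,0,0.05]],[1,[1.2,5.2,0],[0,0,0.05]],[1,[1.2,5.2,0],[0,0,0.05]],[1,[0,0,0],[0,0,0]]])

```text
t: 6.55
tool_pos: [0.5392, 0.0065, 0.0583]
tool_rot: [[-0.313, 0.95, -0.0], [0.95, 0.313, -0.0], [-0.0, -0.0, -1.0]]
contact_force: [0.2, -0.2, -0.2]
gripper_width: 0.0002
grip_force: 0.0
```

Request:
jog_arm(motion=[[1,[0.6,2.6,0],[0,0,0.025]],[1,[0.6,2.6,0],[0,0,0.025]],[1,[0,0,0],[0,0,0.02]]])

```text
t: 6.92
tool_pos: [0.5441, 0.0095, 0.0583]
tool_rot: [[-0.243, 0.97, 0.0], [0.97, 0.243, 0.0], [0.0, 0.0, -1.0]]
contact_force: [-1.0, 0.1, -0.2]
gripper_width: -0.0004
grip_force: 0.3
```

```bash
python3 -c "from h import *;st()"
```

```text
t 6.925 jig [-28.6 103.5] z 0.0583 psi_jig 0.1 tilt [ 0.  0. -1.] F [-1.   0.1 -0.2] w -0.00042268064093557803 q [ 0.02  0.4  -0.23  0.94  0.    1.34]
```

Request:
jog_arm(motion=[[1,[0,1,0],[0,0,0]],[1,[0,1,0],[0,0,0]],[1,[0,0,0],[0,0,0]]])

```text
t: 7.3
tool_pos: [0.546, 0.0099, 0.0583]
tool_rot: [[-0.244, 0.97, 0.0], [0.97, 0.244, -0.0], [-0.0, 0.0, -1.0]]
contact_force: [0.1, 0.2, 0.7]
gripper_width: -0.0
grip_force: 0.4
```

Request:
jog_arm(motion=[[1,[0,1,0],[0,0,0]],[1,[0,1,0],[0,0,0]],[1,[0,0,0],[0,0,0]]])

```text
t: 7.68
tool_pos: [0.548, 0.0104, 0.0583]
tool_rot: [[-0.244, 0.97, 0.0], [0.97, 0.244, -0.0], [-0.0, 0.0, -1.0]]
contact_force: [-0.8, 0.7, 0.9]
gripper_width: 0.0003
grip_force: 0.4
```

Request:
jog_arm(motion=[[1,[0,1,0],[0,0,0]],[1,[0,1,0],[0,0,0]],[1,[0,0,0],[0,0,0]]])

```text
t: 8.05
tool_pos: [0.5496, 0.0109, 0.0582]
tool_rot: [[-0.244, 0.97, -0.0], [0.97, 0.244, -0.0], [0.0, -0.0, -1.0]]
contact_force: [-3.4, 0.2, 0.8]
gripper_width: -0.0001
grip_force: 1.8
```

Request:
jog_arm(motion=[[1,[0,1,0],[0,0,0]],[1,[0,0.5,0],[0,0,0]],[1,[0,0,0],[0,0,0]]])

```text
t: 8.43
tool_pos: [0.55, 0.0111, 0.0581]
tool_rot: [[-0.243, 0.97, -0.002], [0.97, 0.243, -0.0], [0.0, -0.002, -1.0]]
contact_force: [-9.8, -0.5, 6.2]
gripper_width: -0.0001
grip_force: 5.9
```

The finger stopped advancing at about 10 N, so the strap is against the pin. I'll back off, rise, and cross over to the lever.

Request:
jog_arm(motion=[[1,[0,-10,0],[0,0,0]],[1,[0,-10,0],[0,0,0]],[1,[0,0,-58],[0,0,0]],[1,[0,0,-58],[0,0,0]],[1,[0,0,-60],[0,0,0]]])

```text
t: 9.05
tool_pos: [0.5312, 0.0062, 0.2363]
tool_rot: [[-0.243, 0.97, 0.001], [0.97, 0.243, -0.0], [-0.0, 0.001, -1.0]]
contact_force: [0.5, -0.1, -0.1]
gripper_width: 0.0003
grip_force: 0.0
```

Request:
jog_arm(motion=[[1,[-37,10,0],[0,0,0]],[1,[-37,10,0],[0,0,0]],[1,[-37,10,0],[0,0,0]],[1,[-37,10,0],[0,0,0]],[1,[0,0,0],[0,0,0]]])

```text
t: 9.68
tool_pos: [0.607, -0.1296, 0.2336]
tool_rot: [[-0.241, 0.97, -0.0], [0.97, 0.241, -0.0], [-0.0, -0.0, -1.0]]
contact_force: [-0.1, 0.5, -1.3]
gripper_width: 0.0002
grip_force: 0.0
```

```bash
python3 - <<'E'
from h import *
from workcell import get_image
st()
a=get_image("top")["frame"][100:220,180:340,::-1];b=get_image("side")["frame"][130:250,200:360,::-1]
cv2.imwrite("pics/d.png",np.hstack([cv2.resize(i,(400,300),interpolation=cv2.INTER_CUBIC) for i in(a,b)]))
E
```

```text
t 9.675 jig [ -1.1 -46.6] z 0.2336 psi_jig -0.0 tilt [-0. -0. -1.] F [-0.1  0.5 -1.3] w 0.00022259676027205525 q [-0.21  0.48  0.34  1.44 -0.    1.12]
```

View pics/d.png

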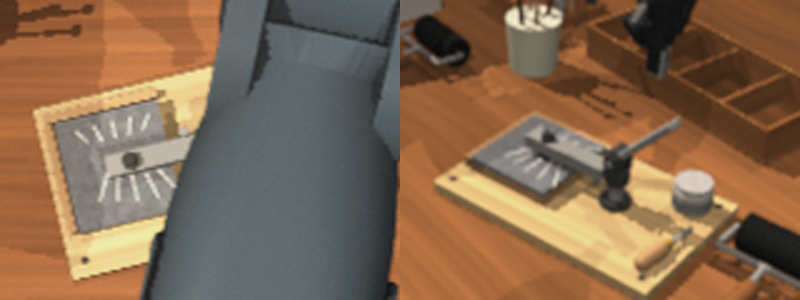

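Top view: the bolt is at (131,160), with the strap over the block. Side view: the strap clears the pin side, the lever is still raised with its tip at (678,122), and the gripper is above it. I'll check the strap angle from the bolt.

```bash
python3 - <<'E'
from h import *
p=w2j(ray(d0,180+131/2.5,100+160/2.5,.076));print(p, np.arctan2(p[1],-p[0]))
E
```

```text
[0.00234311 0.11530552] 1.591114400628708
```

Request:
jog_arm(motion=[[1,[0,1,30],[0,0,0]],[1,[0,0,25],[0,0,0]],[1,[0,0,7],[0,0,0]],[1,[0,0,5],[0,0,0]]])

```text
t: 10.28
tool_pos: [0.6077, -0.1267, 0.168]
tool_rot: [[-0.244, 0.97, 0.001], [0.97, 0.244, -0.0], [-0.0, 0.001, -1.0]]
contact_force: [0.8, -0.4, 0.8]
gripper_width: 0.0002
grip_force: 0.0
```

The strap measures 1.59 rad, so it is at the stop. Now I press the lever down along its arc.

Request:
jog_arm(motion=[[1,[-6,0,7],[0,0,0]],[1,[-6,0,6],[0,0,0]],[1,[-5,0,6.5],[0,0,0]],[1,[-5,0,6.5],[0,0,0]],[1,[-4,0,7],[0,0,0]]])

```text
t: 10.9
tool_pos: [0.6141, -0.1528, 0.1339]
tool_rot: [[-0.243, 0.97, 0.0], [0.97, 0.243, -0.0], [-0.0, 0.0, -1.0]]
contact_force: [1.2, -0.6, 2.2]
gripper_width: 0.0001
grip_force: 1.1
```

Request:
jog_arm(motion=[[1,[-4,0,7.5],[0,0,0]],[1,[-3,0,8],[0,0,0]],[1,[-2,0,8],[0,0,0]],[1,[-1,0,6],[0,0,0]],[1,[0,0,0],[0,0,0]]])

```text
t: 11.52
tool_pos: [0.6159, -0.162, 0.1042]
tool_rot: [[-0.243, 0.97, -0.001], [0.97, 0.243, 0.0], [0.001, -0.001, -1.0]]
contact_force: [0.2, 0.6, 0.4]
gripper_width: 0.0002
grip_force: 0.0
```

```bash
python3 -c "from h import *;st()"
```

```text
t 11.525 jig [ -0.3 -80.3] z 0.1042 psi_jig 0.1 tilt [-0.001  0.    -1.   ] F [0.2 0.6 0.4] w 0.0001948356847824115 q [-0.26  0.54  0.12  1.15 -0.    1.07]
```

Request:
jog_arm(motion=[[1,[0,0,3],[0,0,0]],[1,[0,0,3],[0,0,0]],[1,[0,0,2],[0,0,0]],[1,[0,0,0],[0,0,0]]])

```text
t: 12.02
tool_pos: [0.6163, -0.162, 0.0966]
tool_rot: [[-0.244, 0.97, -0.0], [0.97, 0.244, 0.0], [0.0, -0.0, -1.0]]
contact_force: [-0.0, 0.8, -0.6]
gripper_width: -0.0001
grip_force: 0.0
```

Request:
jog_arm(motion=[[1,[0,0,1.5],[0,0,0]],[1,[0,0,0.5],[0,0,0]],[1,[0,0,0],[0,0,0]]])

```text
t: 12.4
tool_pos: [0.6164, -0.162, 0.0949]
tool_rot: [[-0.244, 0.97, 0.0], [0.97, 0.244, 0.0], [0.0, 0.0, -1.0]]
contact_force: [-1.1, -0.4, 4.3]
gripper_width: 0.0002
grip_force: 2.1
```

Request:
jog_arm(motion=[[1,[0,0,1],[0,0,0]],[1,[0,0,1],[0,0,0]],[1,[0,0,0],[0,0,0]]])

```text
t: 12.78
tool_pos: [0.6168, -0.1621, 0.0944]
tool_rot: [[-0.244, 0.97, 0.002], [0.97, 0.244, -0.0], [-0.001, 0.002, -1.0]]
contact_force: [-6.7, 0.5, 20.1]
gripper_width: 0.0
grip_force: 10.8
```

20 N with no further travel at 94–95 mm means the lever is at its level stop. I'll retreat upwards, move aside and check.

Request:
jog_arm(motion=[[1,[0,0,-10],[0,0,0]],[1,[0,0,-50],[0,0,0]],[1,[0,0,-60],[0,0,0]],[1,[0,0,-60],[0,0,0]],[1,[0,0,0],[0,0,0]]])

```text
t: 13.4
tool_pos: [0.6182, -0.1624, 0.2779]
tool_rot: [[-0.244, 0.97, 0.008], [0.97, 0.244, -0.002], [-0.004, 0.007, -1.0]]
contact_force: [-0.4, -0.1, -1.0]
gripper_width: 0.0002
grip_force: 0.0
```

Request:
jog_arm(motion=[[1,[-45,-20,0],[0,0,0]],[1,[-45,-20,0],[0,0,0]],[1,[-45,-20,0],[0,0,0]],[1,[-45,-20,0],[0,0,0]],[1,[0,0,0],[0,0,0]]])

```text
t: 14.02
tool_pos: [0.5813, -0.3592, 0.2711]
tool_rot: [[-0.24, 0.971, -0.002], [0.971, 0.24, 0.001], [0.001, -0.002, -1.0]]
contact_force: [-0.3, 0.4, -0.2]
gripper_width: -0.0001
grip_force: 0.0
```

```bash
python3 - <<'E'
from h import *
from workcell import get_image
st()
a=get_image("top")["frame"][100:220,180:340,::-1];b=get_image("side")["frame"][130:250,200:360,::-1]
cv2.imwrite("pics/e.png",np.hstack([cv2.resize(i,(400,300),interpolation=cv2.INTER_CUBIC) for i in(a,b)]))
E
```

```text
t 14.025 jig [ -81.5 -263.3] z 0.2711 psi_jig -0.1 tilt [-0.002  0.001 -1.   ] F [-0.3  0.4 -0.2] w -0.0001280864753692567 q [-0.55  0.66  0.75  1.66 -0.    0.78]
```

View pics/e.png

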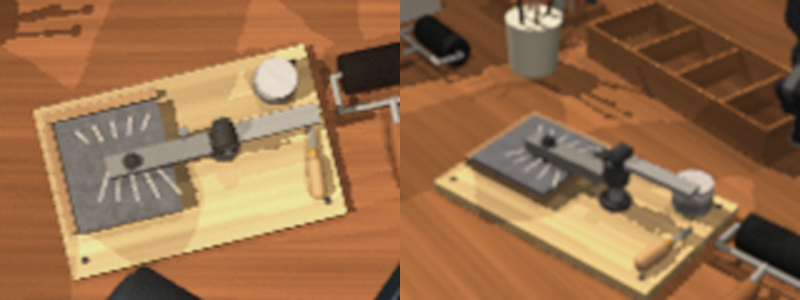

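Both views show the strap over the block with its bolt at (132,160), and the lever level and in line with it, its tip at (318,114). The block, tin and gouge have not moved, and the robot is clear. I'm handing in.

```bash
python3 -c "
from workcell import *
print(finish_job())"
```

```text
the job is handed in; nothing more can be done
None
```

The block is clamped and the job handed in at about 14 s: I pushed the strap against the pin, then pressed the lever down to its level stop, and in the last pictures the block, tin and gouge had not moved.

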